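Undo the blender's drive-coupling cap, left- or right-hand thread

ROBOT

A 7-joint arm with a two-finger parallel gripper is mounted at the origin on a cart in front of the work surface, level with it; the furniture and walls round the work are solid. World frame = base frame: x ahead of the robot, y to its left, z up, the work surface at z = 0. Lengths are in m, angles in rad, forces in N, time in s.
With the tool pointing down it reaches from about 0.35 to 0.9 m from the base axis. Payload 8.1 kg.
Tool frame: the origin (TCP) lies on the centre line of the jaws, within the pads' length; the fingertips stand 19 mm ahead of it and the grasp point (between the pads) is the TCP (arm.tip_reach is the distance from the TCP to the fingertips, in m); z points along the fingers, y is the line along which they close (so a half turn about z gives the same grasp; the last joint's range is limited). The gripper opens to 92 mm and grips with 3 to 60 N. Pads are 19 mm wide; open, the fingers measure 130 mm over their backs; the gripper's body (75 mm by 190 mm) begins 47 mm behind the grasp point.
Start: joints at [-1.291, 0.434, 0.025, 1.573, -0.012, 1.134, -0.075], TCP at [0.233, 0.58, 0.246] pointing down, gripper open.
Joint ranges: [-2.62, 2.62], [-0.44, 2.09], [-1.27, 1.32], [0.08, 2.57], [-1.32, 4.46], [0.12, 2], [-2.74, 2.74]. Speed limits (rad/s): [2.22, 2.22, 3.01, 3.01, 3.14, 3.14, 3.14].

INTERFACE

Orientations are given as a rotation vector (axis times angle).
In Python, from cell import arm gives the robot as it stands.
- The arm moves only by the tool arm_command, never from a script. Its argument "targets" is a list that holds one entry, the list of rows, each a list of 6 numbers: the shift along the tool's x, y, z in m, then the turn, a rotation vector about the tool's x, y, z in rad. A call has 1 to 10 rows; each row shifts and turns the commanded pose from where the row before left it, along the tool's axes as they then stand; what a row does not reach is not made up. A row lasts 1/8 s, in which the tool goes at most 62.5 mm and 10.7 degrees, less where a joint would pass 70% of its speed; a pose out of reach is approached as far as the arm can. A call with a gripper value outside its range is refused whole. "jaw" is the finger opening in m, from 0 to 0.0918, set as the call begins (left out, the last holds). The fingers move at their own pace and stop on an object; "newtons" is the grip in N (left out, the last holds). Time passes only in rows, so rows that do not move let the fingers close. It gives the time, the measured TCP pose, the force, the opening and the grip force at its end, in the units of the state.
- arm.observe(): the state, without advancing time (a new reading comes with each control period).
- arm.get_image(name): name is "scene" or "top" or "wrist"; returns a dict with "pixels" (420x560x3 uint8, red, green, blue), "z_map" (420x560 float32, m along the optical axis (not along the pixel's ray), 0 where there is no reading), "fx", "fy", "cx", "cy" (pixels), "dist" ([k1, k2, p1, p2, k3] as OpenCV has them; the pictures are not rectified), "xyz" and "rotation" of the camera in the world; the wrist camera has in their place "T_tool_cam" (4x4, takes a point from camera to tool coordinates, whose origin is the TCP and whose axes are the flange's). Camera axes: x right, y down, z forward; pixel columns grow to the right and rows downward; lengths in m; the calibration is good to about 2 mm. A picture is of the moment at which its call begins: read the wrist's pose just before it.
- arm.sign_off(): hands the job in; it is judged then, once.
The state is a dict: "clock": time; "joints": joint angles; "dq": joint speeds; "joint_efforts": joint torques, N m; "position": TCP position; "ee_rot": TCP orientation; "force": force on the tool from outside, world axes, zero at the start; "ft_torque": the same for the moment, N m; "width": opening from 0.0 (shut) to 1.0 (fully open); "gripper_force": force on a finger pad.
Only numpy, scipy, OpenCV 4.12 (cv2) and the standard library are available. Lean on these libraries where they do the work, as an engineer would, in place of code of your own. Each camera call takes 0.05 s, during which the arm holds its last target. There are 200 camera calls.

TASK

The blender's worn drive coupling has to come off, so undo the round orange cap that clamps it on the spindle of the white motor base. Its thread may be left-handed or right-handed and nothing shows which, so feel gently which way the cap gives, without forcing it against its thread, and unscrew it that way. Then lift it straight up off the spindle and finish while still holding it, level and still, about 10 cm above where it sat, leaving the bowl, the teaspoon and the red timer where they stand.

Things in the scene. Friction and masses are not known exactly. Their poses are not given: they have to be found in the camera images.
- blender_base: White round blender motor base without its jug, 158 mm across at the foot, with a speed dial on the front (its own -x side); fixed to the worktop by suction feet. Its black deck is 104 mm above the worktop; four locating dogs 7 mm high stand on the deck, 55 mm from the axis. Origin: centre of the underside, z up.
- spindle (a point): Point on the upright spindle axis at deck height (104 mm above the worktop). Around it on the deck lies a black rubber drive coupling, a ring 65 mm across, its top 9 to 12 mm above the deck; the spindle neck ends 30 mm above the deck, inside the cap.
- cap_center (a point): Centre (half-way up) of the loose orange cap: round, fluted, 46 mm across, 30 mm high, about 120 g, with a white line across its top along its own x; z up. Screwed on, its underside is 9.5 mm and its top 39.5 mm above the deck, and its line lies along the base's x to within 2 degrees. A grip of 25 to 40 N round it turns it and slips harmlessly at the stop of its thread.
- cap: The same cap, origin at the centre of its underside. Quick thread, left- or right-handed by chance. The loosening way it turns against light friction (0.15 N m), staying level, and is free from 60 to 115 degrees (75 to 85 is best), where the springy coupling pushes it up 2.5 mm. The other way a stop begins at 8 to 11 degrees and yields to 20 at most; over 2 N m there spoils the thread.
- bowl_center (a point): Centre of the patterned bowl of cream, 116 mm across, 52 mm high, standing on the worktop. Leave alone.
- spoon_center (a point): Middle of the steel teaspoon lying on the worktop, 132 mm long. Leave alone.
- timer_center (a point): Centre of the red kitchen timer with a round dial, 66 mm wide and high, 52 mm deep, standing on the worktop. Leave alone.
Not all that is in view belongs to the job. Of the things that look like the cap, the larger one is meant.

How it is judged:
On the way:
1. the cap is unscrewed: turned at least 50 degrees from where it was, while still on the spindle (angle between the x axis of cap_center and the x axis of blender_base, either way round above 0.87 rad and z of cap_center in the frame of spindle below 0.034 m), for 0.1 s.
At the end, for the whole second after the job is handed in: the cap, unscrewed, is held in the fingers alone, 60 to 160 mm above where it sat, within 50 mm of the spindle axis, within 0.2 rad of level, still, touching neither base nor spindle (z of cap_center in the frame of spindle between 0.085 and 0.185 m and horizontal distance between cap_center and spindle below 0.05 m and angle between cap_center's own z axis and vertical below 0.2 rad and linear speed of cap below 0.03 m/s and contact force between the fingers and cap above 2 N and contact force between cap and blender_base below 0.1 N); the arm keeps its last pose, push and grip.
It fails at once if the cap is forced on its thread (more than 160 N between cap and base, about 2 N m at the stop) (contact force between cap and blender_base above 160 N).
It fails at once if the bowl, the teaspoon or the timer is moved more than 20 mm (distance of any of bowl_center, spoon_center, timer_center from where it was at the start of the episode above 0.02 m).
It also fails if it takes over 51 s, if anything falls off the work surface, if the arm or the gripper's body presses on something with over 40 N, if the wrist force passes 120 N, or if a joint passes its speed limit or range.

## Working session

There is one attempt and no reset: what is moved stays moved. The work goes in short steps, Python scripts to look and compute and a tool call to move; the robot and the scene stay as the last step left them, time stands still between calls to the robot, and variables do not carry over. Pictures are saved under pics/ and viewed, at most 10 in all, crops included, and the job is handed in when it is done.

Besides the shell and the picture viewer there is one more tool, called after ">>>" as a command line: name --argument value ..., lists and objects as JSON in quotes. arm_command: Moves the arm, as the interface text tells. Its arguments: {"type":"object","properties":{"targets":{"type":"array","items":{"type":"array","items":{"type":"array","items":{"type":"number"}}}},"jaw":{"type":"number"},"newtons":{"type":"number"}},"required":["targets"]}

```bash
mkdir -p pics; cat > h.py <<'E'
import numpy as np, cv2
from scipy.spatial.transform import Rotation as R
from cell import arm
def save(im,n): cv2.imwrite('pics/'+n,cv2.cvtColor(im['pixels'],cv2.COLOR_RGB2BGR))
def rot(r):
    r=np.array(r,float)
    return r if r.shape==(3,3) else R.from_rotvec(r).as_matrix() if r.size==3 else R.from_quat(r).as_matrix()
def pose(im,s):
    if 'T_tool_cam' in im:
        T=np.eye(4);T[:3,:3]=rot(s['ee_rot']);T[:3,3]=s['position'];T=T@np.array(im['T_tool_cam']);return T[:3,3],T[:3,:3]
    return np.array(im['xyz']),rot(im['rotation'])
def ray(im,uv,s=None):
    c,Rm=pose(im,s)
    K=np.array([[im['fx'],0,im['cx']],[0,im['fy'],im['cy']],[0,0,1.]])
    p=cv2.undistortPoints(np.array(uv,float).reshape(-1,1,2),K,np.array(im['dist'],float)).reshape(-1,2)
    return c,np.c_[p,np.ones(len(p))]@Rm.T
def onplane(im,uv,z,s=None):
    c,d=ray(im,uv,s); return c+d*((z-c[2])/d[:,2])[:,None]
def orange(im,lo=(5,130,110),hi=(20,255,255)):
    h=cv2.cvtColor(im['pixels'],cv2.COLOR_RGB2HSV); return cv2.inRange(h,lo,hi)
E
python3 - <<'E'
from h import *
s=arm.observe();print(s)
ims={}
for n in('scene','top','wrist'):
    im=arm.get_image(n);save(im,n+'0.png')
    m=orange(im);k,l,st,ce=cv2.connectedComponentsWithStats(m)
    print(n,[np.round(pose(im,s)[0],3)],im['fx'])
    for i in range(1,k):
        if st[i,4]>40:
            z=im['z_map'][l==i];c,d=ray(im,ce[i],s)
            print(st[i],ce[i].round(1),'pt',(c+d[0]*np.median(z)).round(3))
E
```

```text
{'clock': 0.0, 'joints': array([-1.29060846,  0.4352427 ,  0.02497497,  1.57410799, -0.01162804,
        1.13397811, -0.07510325]), 'dq': array([-0.00097898, -0.0001954 , -0.00111713, -0.00068858,  0.00128539,
        0.00025634,  0.00015831]), 'joint_efforts': array([-4.89170475e-05, -6.67852163e+01,  9.84220840e-01, -3.14459896e+01,
       -6.07630145e-02,  4.27778217e-02,  1.56501196e-04]), 'position': array([0.23330582, 0.57930131, 0.24492849]), 'ee_rot': array([-5.97716323e-01, -3.08402002e+00,  2.48215357e-03]), 'force': array([-0.12282778,  0.10470811, -0.07769704]), 'ft_torque': array([-0.02667665,  0.04985264, -0.06180519]), 'gripper_force': 0.0, 'width': 0.9992001696747697}
scene [array([-0.274,  1.045,  0.74 ])] 477.5870268097628
[178 105  23   9 104] [191.6 108.5] pt [ 1.401 -0.249  0.147]
[110 111  20   6  52] [120.3 113.8] pt [ 2.418 -0.463 -0.123]
[164 110  40  23 245] [187.1 119.3] pt [ 1.299 -0.142  0.143]
[259 115  23  11 140] [268.8 119.4] pt [ 1.031 -0.358  0.148]
[142 116  17   6  57] [149.9 118.6] pt [ 1.409 -0.032  0.149]
[102 122  74  40 671] [136.6 143.1] pt [1.172 0.186 0.157]
[  39  125  109   52 1435] [ 88.2 152.3] pt [1.237 0.343 0.151]
[ 27 149  26   8  60] [ 39.2 151.9] pt [1.389 0.456 0.148]
[ 25 153  31   7  74] [ 41.6 155.7] pt [1.345 0.466 0.148]
[  0 165  58  19 517] [ 26.7 172.7] pt [1.231 0.566 0.149]
[  0 296  70  30 297] [ 36.3 309.2] pt [0.728 0.787 0.013]
top [array([0.39 , 0.106, 1.207])] 480.89512367569205
[  0 123  44  10 194] [ 22.8 127.2] pt [0.727 0.779 0.015]
[146 193  12  12 118] [151.6 198.4] pt [0.539 0.422 0.022]
[198 193  19  19 273] [207.  201.8] pt [0.516 0.264 0.143]
wrist [array([0.17 , 0.604, 0.383])] 317.05960975639306
```

View pics/top0.png

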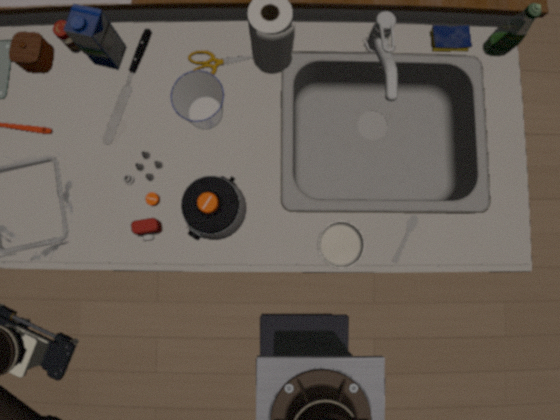

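View pics/scene0.png

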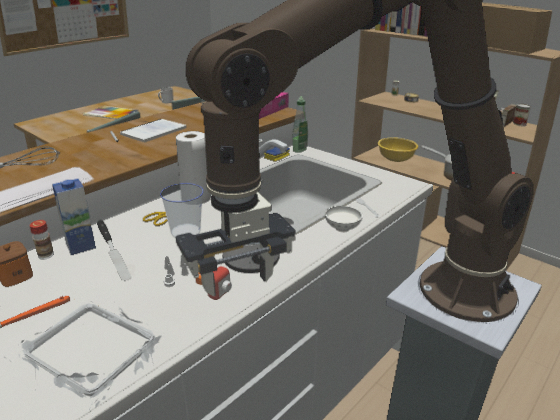

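The top view shows the white base at about (212,207) with the larger orange cap at (207,202). The small decoy cap is at (152,199), the timer at (145,227), the bowl at (341,244) and the spoon at (405,240). Next I work out the first approach, to a point above the cap.

```bash
python3 - <<'E'
from h import *
s=arm.observe();im=arm.get_image('top')
m=orange(im);k,l,st,ce=cv2.connectedComponentsWithStats(m)
i=[i for i in range(1,k) if st[i,4]>200 and st[i,0]>150][0]
mm=((l==i)*255).astype(np.uint8);mm=cv2.morphologyEx(mm,cv2.MORPH_CLOSE,np.ones((5,5)))
c=cv2.findContours(mm,0,1)[0][0];(u,v),r=cv2.minEnclosingCircle(c)
p=onplane(im,[[u,v],[u+r,v]],.1435);print('cap',u,v,r,p)
T=rot(s['ee_rot']);print(T.round(3))
az0=np.arctan2(*s['position'][1::-1]);az1=np.arctan2(p[0,1],p[0,0])
print('az',np.degrees([az0,az1]))
d=np.array([p[0,0],p[0,1],.245])-s['position'];print('tool shift',T.T@d,d, 'T_tool_cam',im.get('T_tool_cam'))
print(arm.get_image('wrist')['T_tool_cam'])
E
```

```text
cap 206.86585998535156 201.6219482421875 9.887998580932617 [[0.51686267 0.26476189 0.1435    ]
 [0.51698909 0.24261839 0.1435    ]]
[[-0.928  0.374 -0.   ]
 [ 0.374  0.928 -0.001]
 [-0.    -0.001 -1.   ]]
az [68.06387107 27.12370519]
tool shift [-0.38052926 -0.18598369  0.00039859] [ 2.83509441e-01 -3.14666477e-01 -1.36924390e-04] T_tool_cam None
[[-1.49189766e-04 -9.66783997e-01 -2.55594760e-01  6.82531709e-02]
 [ 9.99999775e-01  2.28563509e-05 -6.70150231e-04 -7.16198092e-04]
 [ 6.53732482e-04 -2.55594802e-01  9.66783776e-01 -1.37799993e-01]
 [ 0.00000000e+00  0.00000000e+00  0.00000000e+00  1.00000000e+00]]
```

>>> arm_command --targets '[[[-0.038, -0.0186, 0, 0, 0, 0], [-0.038, -0.0186, 0, 0, 0, 0], [-0.038, -0.0186, 0, 0, 0, 0], [-0.038, -0.0186, 0, 0, 0, 0], [-0.038, -0.0186, 0, 0, 0, 0], [-0.038, -0.0186, 0, 0, 0, 0], [-0.038, -0.0186, 0, 0, 0, 0], [-0.038, -0.0186, 0, 0, 0, 0], [-0.038, -0.0186, 0, 0, 0, 0], [-0.038, -0.0186, 0, 0, 0, 0]]]' --jaw 0.0918 --newtons 30

```text
clock: 1.5
position: [0.5172, 0.2642, 0.2458]
ee_rot: [-0.598, -3.084, -0.0]
force: [-0.9, 0.4, 0.8]
width: 1.002
gripper_force: 0.0
```

>>> arm_command --targets '[[[0, 0, 0, 0, 0, 0.143], [0, 0, 0, 0, 0, 0.143], [0, 0, 0, 0, 0, 0.143], [0, 0, 0, 0, 0, 0.143], [0, 0, 0, 0, 0, 0.143], [0, 0, 0, 0, 0, 0], [0, 0, 0, 0, 0, 0]]]'

```text
clock: 2.38
position: [0.5164, 0.2653, 0.2457]
ee_rot: [-1.635, -2.683, 0.0]
force: [0.5, 0.5, -0.5]
width: 0.999
gripper_force: 0.0
```

```bash
cat > m.py <<'E'
from h import *
import sys
s=arm.observe();im=arm.get_image('wrist');save(im,sys.argv[1])
T=rot(s['ee_rot']);print(s['clock'],s['position'].round(4),'j',s['joints'].round(2),'f',s['force'].round(1),s['ft_torque'].round(2));print(T.round(3))
m=orange(im);m=cv2.morphologyEx(m,cv2.MORPH_CLOSE,np.ones((5,5)));k,l,st,ce=cv2.connectedComponentsWithStats(m)
for i in range(1,k):
    if st[i,4]<300: continue
    c=cv2.findContours(((l==i)*255).astype(np.uint8),0,1)[0][0]
    P=onplane(im,c.reshape(-1,2),.1435,s)
    (x,y),r=cv2.minEnclosingCircle(P[:,:2].astype(np.float32));print('area',st[i],'xy',x,y,'r',r)
    zz=im['z_map'];v,u=np.nonzero((l==i)&(zz>0));c0,d=ray(im,np.c_[u,v],s);Q=c0+d*zz[v,u][:,None]
    zt=np.percentile(Q[:,2],90);t=Q[Q[:,2]>zt-.004];print('ztop',zt,'depth-centre',(t[:,:2].max(0)+t[:,:2].min(0))/2,t[:,:2].max(0)-t[:,:2].min(0))
    e=np.array([x,y,0.1375])-s['position'];print('tool shift to grasp',(T.T@e).round(4))
E
python3 m.py w1.png
```

```text
2.375 [0.5164 0.2653 0.2457] j [-0.79  0.37  0.31  1.7  -0.12  1.09  0.03] f [ 0.5  0.5 -0.5] [-0.07  0.03  0.03]
[[-0.458  0.889 -0.   ]
 [ 0.889  0.458 -0.   ]
 [-0.    -0.    -1.   ]]
area [355  49  31  33 772] xy 0.5214024782180786 0.38921934366226196 r 0.011346016079187393
ztop 0.0216359688520939 depth-centre [0.53984763 0.42256697] [0.0322251 0.0334111]
tool shift to grasp [0.1078 0.0613 0.1082]
area [ 258  181   58   57 2555] xy 0.5171603560447693 0.2664452791213989 r 0.023085111752152443
ztop 0.14329322688799412 depth-centre [0.51821307 0.26539254] [0.04470329 0.04470656]
tool shift to grasp [0.0007 0.0012 0.1082]
```

View pics/w1.png

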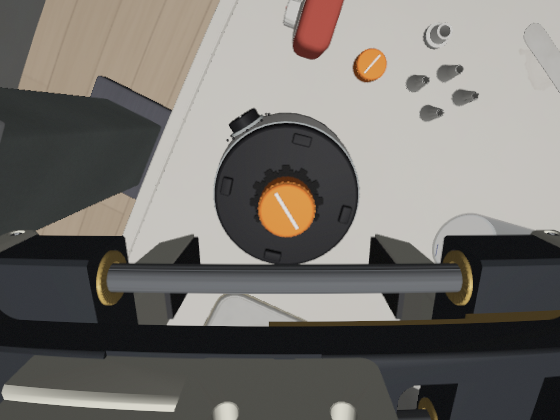

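The wrist view shows the cap at (287,208), dead centre on the base with its line visible. It measures 46 mm across with its top at 143 mm, which matches. Now I descend and close.

>>> arm_command --targets '[[[0.001, 0.001, 0.015, 0, 0, 0], [0, 0, 0.02, 0, 0, 0], [0, 0, 0.02, 0, 0, 0], [0, 0, 0.02, 0, 0, 0], [0, 0, 0.015, 0, 0, 0], [0, 0, 0.01, 0, 0, 0], [0, 0, 0.0075, 0, 0, 0], [0, 0, 0, 0, 0, 0], [0, 0, 0, 0, 0, 0]]]'

```text
clock: 3.55
position: [0.5172, 0.2668, 0.1387]
ee_rot: [1.639, 2.68, 0.001]
force: [1.1, -1.3, 0.4]
width: 0.996
gripper_force: 0.0
```

>>> arm_command --targets '[[[0, 0, 0, 0, 0, 0], [0, 0, 0, 0, 0, 0], [0, 0, 0, 0, 0, 0], [0, 0, 0, 0, 0, 0], [0, 0, 0, 0, 0, 0], [0, 0, 0, 0, 0, 0], [0, 0, 0, 0, 0, 0], [0, 0, 0, 0, 0, 0]]]' --jaw 0.04 --newtons 30

```text
clock: 4.55
position: [0.5173, 0.2668, 0.1383]
ee_rot: [1.639, 2.68, 0.001]
force: [2.7, 1.9, -2.2]
width: 0.5
gripper_force: 30.0
```

```bash
cat > o.py <<'E'
from h import *
s=arm.observe();T=rot(s['ee_rot']);print(s['clock'],s['position'].round(4),'yaw',np.degrees(np.arctan2(T[1,0],T[0,0])).round(1),'j',s['joints'].round(2),'f',s['force'].round(1),'t',s['ft_torque'].round(2),'w',s['width']*91.8,s['gripper_force'])
E
python3 o.py
```

```text
4.55 [0.5173 0.2668 0.1383] yaw 117.1 j [-0.77  0.48  0.28  1.82 -0.17  0.86  0.06] f [ 2.7  1.9 -2.2] t [ 0.32 -0.68 -0.03] w 45.91866336009336 29.994572661817074
```

>>> arm_command --targets '[[[0, 0, 0, 0, 0, 0.035], [0, 0, 0, 0, 0, 0.035], [0, 0, 0, 0, 0, 0.035], [0, 0, 0, 0, 0, 0.035], [0, 0, 0, 0, 0, 0], [0, 0, 0, 0, 0, 0]]]'

```text
clock: 5.3
position: [0.5167, 0.2665, 0.1383]
ee_rot: [-1.823, -2.559, 0.0]
force: [-0.4, -0.0, 3.2]
width: 0.498
gripper_force: 30.0
```

```bash
python3 o.py
```

```text
5.3 [0.5167 0.2665 0.1383] yaw 109.1 j [-0.79  0.48  0.31  1.83 -0.19  0.86 -0.05] f [-0.4 -0.   3.2] t [-0.09  0.03 -0.03] w 45.749815801214176 29.99849271029234
```

>>> arm_command --targets '[[[0, 0, 0, 0, 0, 0.025], [0, 0, 0, 0, 0, 0.025], [0, 0, 0, 0, 0, 0.02], [0, 0, 0, 0, 0, 0], [0, 0, 0, 0, 0, 0]]]'

```text
clock: 5.92
position: [0.5168, 0.2666, 0.1383]
ee_rot: [-1.911, -2.493, 0.0]
force: [-0.5, -0.1, 5.0]
width: 0.498
gripper_force: 30.0
```

```bash
python3 o.py
```

```text
5.925 [0.5168 0.2666 0.1383] yaw 105.1 j [-0.8   0.49  0.33  1.83 -0.2   0.86 -0.11] f [-0.5 -0.1  5. ] t [-0.23  0.37  0.05] w 45.710541351621046 29.999433662742376
```

>>> arm_command --targets '[[[0, 0, 0, 0, 0, 0.02], [0, 0, 0, 0, 0, 0.02], [0, 0, 0, 0, 0, 0.02]]]'

```text
clock: 6.3
position: [0.517, 0.2666, 0.1383]
ee_rot: [1.987, 2.434, 0.0]
force: [0.3, -0.5, 3.6]
width: 0.501
gripper_force: 30.0
```

```bash
python3 o.py; python3 m.py w2.png; python3 -c "
import cv2;a=cv2.imread('pics/w2.png');cv2.imwrite('pics/w2c.png',cv2.resize(a[150:420,150:430],None,fx=2,fy=2))"
```

```text
6.3 [0.517  0.2666 0.1383] yaw 101.5 j [-0.82  0.49  0.35  1.83 -0.21  0.86 -0.16] f [ 0.3 -0.5  3.6] t [-0.11  0.23  0.09] w 45.954706951796496 29.9985627271235
6.3 [0.517  0.2666 0.1383] j [-0.82  0.49  0.35  1.83 -0.21  0.86 -0.16] f [ 0.3 -0.5  3.6] [-0.11  0.23  0.09]
[[-0.2   0.98  0.  ]
 [ 0.98  0.2   0.  ]
 [ 0.    0.   -1.  ]]
area [ 333    0   47   41 1504] xy 0.5224159955978394 0.37780141830444336 r 0.009715400636196136
ztop 0.021551018255852372 depth-centre [0.5401443  0.41953755] [0.03268645 0.02661365]
tool shift to grasp [0.1078 0.0275 0.0008]
area [ 236  226   96   39 2652] xy 0.5154072046279907 0.2722228169441223 r 0.02176741510629654
ztop 0.14308150446066525 depth-centre [0.51576563 0.28236342] [0.04302226 0.03306796]
tool shift to grasp [ 0.0058 -0.0005  0.0008]
area [ 243  294   83   22 1199] xy 0.5188987255096436 0.2561491131782532 r 0.019399704411625862
ztop 0.14310911336173146 depth-centre [0.51898131 0.2511095 ] [0.03718089 0.01651848]
tool shift to grasp [-0.0107 -0.0003  0.0008]
```

View pics/w2c.png

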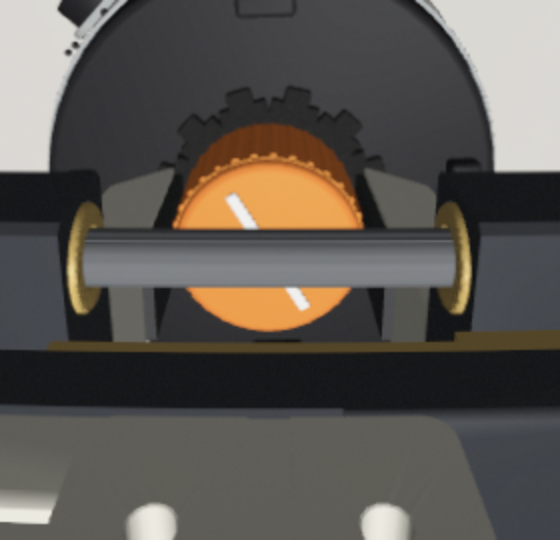

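The crop shows the cap in the fingers, its line from (232,198) to (303,305) at the same slope to the tool as before. So it turned the full 15.6° with the tool, past the 8–11° stop, with only about 0.1 N m. This looks like the loosening way, so I continue gently.

>>> arm_command --targets '[[[0, 0, 0, 0, 0, 0.03], [0, 0, 0, 0, 0, 0.03], [0, 0, 0, 0, 0, 0.03]]]'

```text
clock: 6.72
position: [0.517, 0.2666, 0.1383]
ee_rot: [2.095, 2.341, 0.0]
force: [0.1, 0.3, 2.7]
width: 0.501
gripper_force: 30.0
```

```bash
cat >> o.py <<'E'
if 1:
    im=arm.get_image('top');t=cv2.cvtColor(im['pixels'],cv2.COLOR_RGB2HSV)
    im=arm.get_image('wrist');h=cv2.cvtColor(im['pixels'],cv2.COLOR_RGB2HSV)
    m=cv2.inRange(h[225:265,225:345],(0,0,150),(180,90,255))
    k,l,st,ce=cv2.connectedComponentsWithStats(m)
    for i in range(1,k):
        if st[i,4]>15:
            v,u=np.nonzero(l==i);P=onplane(im,np.c_[u+225,v+225],.1435,s)[:,:2];d=np.linalg.svd(P-P.mean(0),full_matrices=False);a=d[2][0]
            print('line',st[i],'world deg',np.degrees(np.arctan2(a[1],a[0])).round(1),d[1].round(4))
E
python3 o.py
```

```text
6.725 [0.517  0.2666 0.1383] yaw 96.3 j [-0.83  0.49  0.37  1.83 -0.23  0.86 -0.24] f [0.1 0.3 2.7] t [-0.09 -0.01  0.12] w 46.02888840308671 29.998311158269644
line [ 38  21  17  19 143] world deg -50.5 [0.0344 0.0109]
```

Torque is still only 0.12 N m at 21°, so this is the loosening way. I go on to about 80°.

>>> arm_command --targets '[[[0, 0, 0, 0, 0, 0.08], [0, 0, 0, 0, 0, 0.08], [0, 0, 0, 0, 0, 0.08], [0, 0, 0, 0, 0, 0.08]]]'

```text
clock: 7.32
position: [0.5171, 0.2667, 0.1383]
ee_rot: [2.441, 1.977, 0.001]
force: [0.5, -0.2, 3.3]
width: 0.498
gripper_force: 30.0
```

```bash
python3 o.py
```

```text
7.325 [0.5171 0.2667 0.1383] yaw 78.0 j [-0.89  0.5   0.46  1.83 -0.28  0.87 -0.51] f [ 0.5 -0.2  3.3] t [-0.02  0.01  0.18] w 45.67897158466159 29.996759612113237
line [ 38  21  17  19 139] world deg -69.6 [0.0337 0.0105]
```

>>> arm_command --targets '[[[0, 0, 0, 0, 0, 0.08], [0, 0, 0, 0, 0, 0.08], [0, 0, 0, 0, 0, 0.08], [0, 0, 0, 0, 0, 0.08], [0, 0, 0, 0, 0, 0.08], [0, 0, 0, 0, 0, 0.08], [0, 0, 0, 0, 0, 0.08], [0, 0, 0, 0, 0, 0.08], [0, 0, 0, 0, 0, 0.07], [0, 0, 0, 0, 0, 0]]]'

```text
clock: 8.68
position: [0.5175, 0.2669, 0.1386]
ee_rot: [-2.975, -1.01, -0.002]
force: [0.6, 0.2, 6.0]
width: 0.498
gripper_force: 30.0
```

```bash
python3 o.py
```

```text
8.675 [0.5175 0.2669 0.1386] yaw 37.5 j [-1.02  0.54  0.66  1.84 -0.41  0.9  -1.09] f [0.6 0.2 6. ] t [ 0.03  0.01 -0.05] w 45.720901716239624 30.000906055793166
line [ 38  21  17  19 137] world deg -109.8 [0.0336 0.0103]
```

It has turned 79.6° with the cap following the tool, and the coupling is now pushing up. I lift gently first.

>>> arm_command --targets '[[[0, 0, -0.002, 0, 0, 0], [0, 0, -0.002, 0, 0, 0], [0, 0, -0.003, 0, 0, 0]]]' --newtons 35

```text
clock: 9.15
position: [0.5173, 0.2662, 0.1448]
ee_rot: [2.974, 1.009, 0.001]
force: [5.6, -0.7, -5.5]
width: 0.5
gripper_force: 35.0
```

```bash
python3 o.py
```

```text
9.15 [0.5173 0.2662 0.1448] yaw 37.5 j [-1.02  0.53  0.66  1.84 -0.4   0.91 -1.09] f [ 5.6 -0.7 -5.5] t [-0.09 -1.16 -0.04] w 45.895699539327175 34.99288843944669
line [ 38  21  17  19 138] world deg -110.1 [0.0353 0.0109]
```

>>> arm_command --targets '[[[0, 0, -0.005, 0, 0, 0], [0, 0, -0.005, 0, 0, 0], [0, 0, -0.007, 0, 0, 0], [0, 0, -0.01, 0, 0, 0], [0, 0, -0.013, 0, 0, 0], [0, 0, -0.015, 0, 0, 0], [0, 0, -0.015, 0, 0, 0], [0, 0, -0.013, 0, 0, 0], [0, 0, -0.01, 0, 0, 0], [0, 0, 0, 0, 0, 0]]]'

```text
clock: 10.5
position: [0.5173, 0.2667, 0.239]
ee_rot: [-2.975, -1.009, -0.002]
force: [0.6, 0.3, -1.1]
width: 0.497
gripper_force: 35.0
```

>>> arm_command --targets '[[[0, 0, 0, 0, 0, 0], [0, 0, 0, 0, 0, 0], [0, 0, 0, 0, 0, 0], [0, 0, 0, 0, 0, 0]]]'

```text
clock: 11.0
position: [0.5169, 0.2665, 0.2381]
ee_rot: [2.975, 1.008, -0.0]
force: [-0.2, 0.7, -1.0]
width: 0.494
gripper_force: 35.0
```

```bash
python3 o.py; python3 m.py w3.png; python3 -c "
from h import *
save(arm.get_image('scene'),'s3.png')"
```

```text
11.0 [0.5169 0.2665 0.2381] yaw 37.4 j [-1.08  0.43  0.73  1.73 -0.31  1.1  -1.17] f [-0.2  0.7 -1. ] t [-0.12  0.13 -0.01] w 45.305560194320016 34.99659810215235
line [ 38  21  17  18 131] world deg -109.4 [0.055  0.0177]
11.1 [0.5169 0.2666 0.2382] j [-1.08  0.43  0.73  1.73 -0.31  1.1  -1.17] f [ 0.5 -0.2 -1.5] [-0.05  0.14  0.01]
[[ 0.794  0.608 -0.   ]
 [ 0.608 -0.794 -0.   ]
 [-0.     0.    -1.   ]]
area [166  63  35  32 852] xy 0.5515005588531494 0.38123661279678345 r 0.012107590213418007
ztop 0.02157858431047638 depth-centre [0.54085403 0.42281928] [0.03195959 0.03174654]
tool shift to grasp [ 0.0972 -0.0699  0.1006]
area [ 236  220   96   45 2725] xy 0.48552224040031433 0.24226313829421997 r 0.038103800266981125
ztop 0.24285723199078854 depth-centre [0.52808789 0.27284559] [0.04209049 0.04286553]
tool shift to grasp [-0.0397  0.0003  0.1007]
area [ 244  294   81   21 1158] xy 0.4620690941810608 0.2238740622997284 r 0.03311414644122124
ztop 0.24294192653425176 depth-centre [0.50706039 0.25850157] [0.02573401 0.03139776]
tool shift to grasp [-0.0695  0.0006  0.1007]
```

View pics/w3.png

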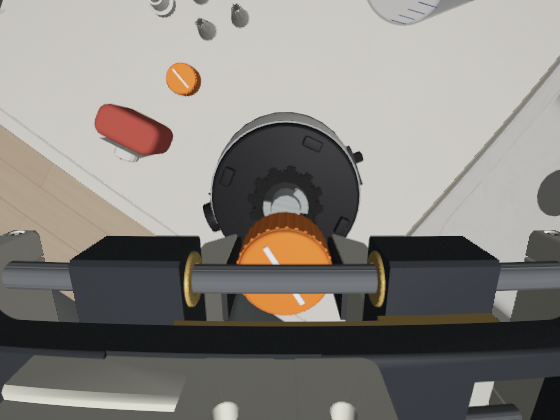

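View pics/s3.png

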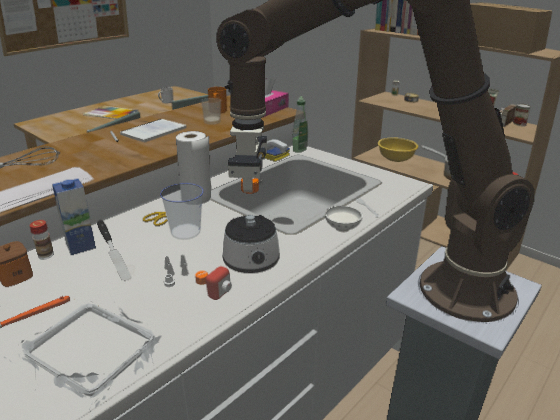

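The wrist view shows the cap in the fingers at (285,270), with its top at 0.243 m, about 10 cm up, and the bare spindle below at (285,205). The scene view shows the bowl (343,217), spoon (368,206) and timer (218,283) undisturbed. I hand it in.

```bash
python3 -c "
from cell import arm
print(arm.sign_off())"
```

```text
the job is handed in; nothing more can be done
None
```

I unscrewed the cap about 80° the way it gave (clockwise seen from above), lifted it off the spindle, and handed the job in with it held level and still about 10 cm above its seat. No verdict came back, but the last images show the bowl, teaspoon and timer where they stood.

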